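# Hold the long cell in the light path

## Task

First finish the row on the tray: stand the two loose short glass cells in its two empty pockets, one in each, centred and lined up end to end like the cells already there. Then take the long cell from the table and hold it still and upright in the light path of the bench, midway between the lamp tube and the detector tube and at their height, so that the light runs squarely lengthwise through the middle of its two clear end windows; finish while still holding it there. Grip every cell by its frosted long sides only, never touching the clear windows with the fingers, and do not disturb the other things.

Things in the scene. Friction and masses are not known exactly. Their poses are not given: they have to be found in the camera images.
- long: Lidded glass cell, upright, 62 mm long (its x axis) x 22 mm thick (y) x 55 mm high (z), about 88 g; origin under its centre. The two long sides (facing +y and -y, 22 mm apart, white) are frosted and may be gripped; the narrow ends (facing +x and -x, 62 mm apart) are the clear optical windows. This is the only long cell; it stands on the table.
- long_mid (a point): Centre of the long cell, 27.5 mm above its underside, axes as the cell's.
- long_windows: The two clear windows of cell 'long' (one part): 18 mm wide, 52 mm high panes on its two narrow ends, standing 1 mm proud of the frosted sides' ends. Origin and axes as the cell's. Must not be touched by the fingers.
- short_a: Lidded glass cell, upright, 36 mm long (its x axis) x 22 mm thick (y) x 55 mm high (z), about 53 g; origin under its centre. The two long sides (facing +y and -y, 22 mm apart, white) are frosted and may be gripped; the narrow ends (facing +x and -x, 36 mm apart) are the clear optical windows. One of the two short cells standing loose on the table (the two are alike).
- short_a_windows: The two clear windows of cell 'short_a' (one part): 18 mm wide, 52 mm high panes on its two narrow ends, standing 1 mm proud of the frosted sides' ends. Origin and axes as the cell's. Must not be touched by the fingers.
- short_b: Lidded glass cell, upright, 36 mm long (its x axis) x 22 mm thick (y) x 55 mm high (z), about 53 g; origin under its centre. The two long sides (facing +y and -y, 22 mm apart, white) are frosted and may be gripped; the narrow ends (facing +x and -x, 36 mm apart) are the clear optical windows. One of the two short cells standing loose on the table (the two are alike).
- short_b_windows: The two clear windows of cell 'short_b' (one part): 18 mm wide, 52 mm high panes on its two narrow ends, standing 1 mm proud of the frosted sides' ends. Origin and axes as the cell's. Must not be touched by the fingers.
- tray: Fixed grey tray, 44 mm (x) x 220 mm (y): a row of four equal pockets along its y axis at 54 mm pitch, each 36 mm (x) x 50 mm (y) inside, floor 4 mm above the table, surrounded by ribs 4 mm high above that floor. Origin at the centre of its underside. A cell stands in a pocket with its length (x axis) along the tray's y axis.
- pocket0 (a point): Centre of the floor of the pocket at the +y end of the tray, empty at the start. Axes as the tray's.
- pocket1 (a point): Centre of the floor of the pocket next to pocket0, empty at the start. Axes as the tray's.
- done_a: Short cell (36 x 22 x 55 mm, like the others) already standing in the third pocket of the row, beside pocket1; origin at the centre of its underside. Leave alone.
- done_b: Short cell already standing in the fourth pocket of the row, at the tray's -y end; origin at the centre of its underside. Leave alone.
- bench: Fixed light bench: rail 60 (x) x 340 (y) x 14 mm high, origin under its centre. On it a dark finned lamp housing (+y end) and a grey detector housing (-y end), each 80 x 70 mm, tops 134 mm above the table, 180 mm apart. From each a black tube, 34 mm diameter, points at the other; tube ends 140 mm apart. Light runs along their common axis, the bench's y axis, 100 mm above the table.
- beam_mid (a point): Midpoint of the light path, half way between the two tube ends on their common axis, 100 mm above the table; its y axis runs along the light, z up.
- bottle: Bystander: amber glass bottle, 52 mm diameter, 110 mm tall; origin under its centre.
- tape: Bystander: flat roll of tape, 84 mm diameter, 22 mm high; origin under its centre.
- driver: Bystander: screwdriver lying on the table.
Mind the look-alikes: they are no part of the job. Leave any pink look-alike of the short_b alone.

How it is judged:
On the way:
1. both short cells stand released in the two empty pockets, in line with the row, the long cell still standing on the table (((horizontal distance between short_a and pocket0 below 0.008 m and z of short_a in the frame of pocket0 below 0.003 m and angle between the x axis of each of short_a, short_b and the y axis of tray, either way round below 0.2 rad and angle between each of short_a, short_b's own z axis and vertical below 0.06 rad and horizontal distance between short_b and pocket1 below 0.008 m and z of short_b in the frame of pocket1 below 0.003 m) or (horizontal distance between short_a and pocket1 below 0.008 m and z of short_a in the frame of pocket1 below 0.003 m and angle between the x axis of each of short_a, short_b and the y axis of tray, either way round below 0.2 rad and angle between each of short_a, short_b's own z axis and vertical below 0.06 rad and horizontal distance between short_b and pocket0 below 0.008 m and z of short_b in the frame of pocket0 below 0.003 m)) and contact force between the fingers and short_a below 0.1 N and contact force between the fingers and short_b below 0.1 N and linear speed of each of short_a, short_b below 0.02 m/s and height (world z) of long below 0.01 m), for 0.2 s.
At the end, for the whole second after the job is handed in: Long cell held in the air by the fingers, at rest, off its windows: centre within 6 mm sideways, 12 mm in height, 20 mm along the light of the midpoint, within 8 deg of the light and of upright. Short cells released flat in the two pockets, within 8 mm of centre and 11 deg of the row (contact force between the fingers and long above 1 N and contact force between the fingers and long_windows below 0.5 N and contact force between long and bench below 0.1 N and height (world z) of long above 0.05 m and angle between the x axis of long and the y axis of bench, either way round below 0.14 rad and angle between long's own z axis and vertical below 0.14 rad and linear speed of each of long, short_a, short_b below 0.02 m/s and x of long_mid in the frame of beam_mid between -0.006 and 0.006 m and y of long_mid in the frame of beam_mid between -0.02 and 0.02 m and z of long_mid in the frame of beam_mid between -0.012 and 0.012 m and ((horizontal distance between short_a and pocket0 below 0.008 m and z of short_a in the frame of pocket0 below 0.003 m and angle between the x axis of each of short_a, short_b and the y axis of tray, either way round below 0.2 rad and angle between each of short_a, short_b's own z axis and vertical below 0.06 rad and horizontal distance between short_b and pocket1 below 0.008 m and z of short_b in the frame of pocket1 below 0.003 m) or (horizontal distance between short_a and pocket1 below 0.008 m and z of short_a in the frame of pocket1 below 0.003 m and angle between the x axis of each of short_a, short_b and the y axis of tray, either way round below 0.2 rad and angle between each of short_a, short_b's own z axis and vertical below 0.06 rad and horizontal distance between short_b and pocket0 below 0.008 m and z of short_b in the frame of pocket0 below 0.003 m)) and contact force between the fingers and short_a below 0.1 N and contact force between the fingers and short_b below 0.1 N); the arm keeps its last pose, push and grip.
It fails at once if the fingers touch the clear windows of a cell (contact force between the fingers and long_windows above 1 N or contact force between the fingers and short_a_windows above 1 N or contact force between the fingers and short_b_windows above 1 N).
It fails at once if a cell already in the row is shifted by over 12 mm or tipped (distance of any of done_a, done_b from where it was at the start of the episode above 0.012 m or angle between any of done_a, done_b's own z axis and vertical above 0.3 rad).
It fails at once if the bottle, tape or screwdriver is moved by over 30 mm (distance of any of bottle, tape, driver from where it was at the start of the episode above 0.03 m).
It also fails if it takes over 64 s, if anything falls off the work surface, if the arm or the gripper's body presses on something with over 40 N, if the wrist force passes 120 N, or if a joint passes its speed limit or range.

## Robot

A 6-joint arm with a two-finger parallel gripper is mounted at the origin on the work surface. World frame = base frame: x ahead of the robot, y to its left, z up, the work surface at z = 0. Lengths are in m, angles in rad, forces in N, time in s.
With the tool pointing down it reaches from about 0.35 to 0.775 m from the base axis. Payload 5.5 kg.
Tool frame: the origin (TCP) lies midway between the tips of the shut fingers; the grasp point (between the pads) lies grip_point_offset behind it (grip_point_offset is the distance from the TCP to the grasp point, in m); z points along the fingers, y is the direction in which the jaws open and shut (so a half turn about z gives the same grasp; the last joint's range is limited). The gripper opens to 85 mm and grips with 20 to 120 N. Pads are 22 mm wide; open, the fingers measure 114 mm over their backs; the gripper's body (76 mm by 85 mm) begins 54 mm behind the grasp point. The pads swing forward as they close: fully open they stand 13 mm farther back than shut.
Start: joints at [-0.14, 0.313, 0.046, 1.304, 0, 1.431], TCP at [0.575, -0, 0.231] pointing down, gripper open.
Joint ranges: [-2.76, 2.76], [-0.86, 1.69], [-1.03, 1.26], [-2.2, 2.34], [-1.47, 1.5], [-3.14, 3.14]. Speed limits (rad/s): [2.57, 2.57, 3.14, 3.14, 3.14, 3.14].

## Interface

Orientations are given as a unit quaternion [w, x, y, z].
In Python, from workcell import * gives the robot as it stands.
- The arm moves only by the tool send_rows, never from a script. Its argument "series" is one flat list of numbers, 7 for each row, row after row: the shift along the tool's x, y, z in cm, then the turn, a rotation vector about the tool's x, y, z in degrees, then the opening, from 0 (shut) to 1 (fully open). A call has 1 to 10 rows; each row is the pose to reach, as a shift and turn from the pose commanded when the call began, along the tool's axes at that moment; what a row does not reach only later rows make up. A row lasts 1/12 s, in which the tool goes at most 41.7 mm and 7.16 degrees, less where a joint would pass 70% of its speed; a pose out of reach is approached as far as the arm can. A call with a gripper value outside its range is refused whole. The fingers move at their own pace and stop on an object; "newtons" is the grip in N (left out, the last holds). Time passes only in rows, so rows that repeat a pose let the fingers close. It gives the time, the measured TCP pose, the force and the opening at its end, in the units of the state.
- get_state(): the state, without advancing time (a new reading comes with each control period).
- read_camera(name): name is "scene" or "side" or "wrist"; returns the picture (480x640x3 uint8, blue, green, red); there is no depth.
- camera_info(name): a dict with "K" (3x3 intrinsics, pixels), "xyz" and "attitude" of the camera in the world. Camera axes: x right, y down, z forward; pixel columns grow to the right and rows downward; lengths in m; the calibration is good to about 2 mm. A picture is of the moment at which its call begins: read the wrist's pose just before it. camera_info takes no time and is no camera call; for the wrist camera it gives the pose at the moment of the call.
- hand_in(): hands the job in, once; it reports no verdict.
Trained networks look in the newest picture that a camera, given by its name, has taken for a name from the list of things; names that differ only in an ending like _2 or _b are one class to them, and where a whole thing is asked for, a point or a joint stands for the part that bears it (a point fixed in the world has none). Each returns a list of dicts, best first, with "p" (0 to 1); they miss things now and then, are a little off and sometimes report something else, mostly with a low value. They report only what shows in the picture. A call takes as long as a camera call. They do not tell look-alikes from the thing itself.
- silhouettes(camera, label): "pixels" (480x640 bool, what is visible of it) and "box" ([left, top, width, height] in pixels, round what is visible of it).
The state is a dict: "clock": time; "joint_pos": joint angles; "qvel": joint speeds; "tau": joint torques, N m; "tcp_pos": TCP position; "orientation": TCP orientation; "wrist_force": force on the tool from outside, world axes, zero at the start; "ft_torque": the same for the moment, N m; "finger_gap": finger opening in m.
Only numpy, scipy, OpenCV 4.12 (cv2) and the standard library are available. Lean on these libraries where they do the work, as an engineer would, in place of code of your own. Each camera call takes 0.05 s, during which the arm holds its last target. There are 200 camera calls.

## Working session

There is one attempt and no reset: what is moved stays moved. The work goes in short steps, Python scripts to look and compute and a tool call to move; the robot and the scene stay as the last step left them, time stands still between calls to the robot, and variables do not carry over. Pictures are saved under pics/ and viewed, about 8 in all and at most 12, crops included, and the job is handed in when it is done.

Besides the shell and the picture viewer there is one more tool, called after ">>>" in YAML: its name, and indented under it one key for each argument. send_rows: Moves the arm, as the interface text tells. Its arguments: {"type":"object","properties":{"series":{"type":"array"},"newtons":{"type":"number"}},"required":["series"]}

```bash
ls; mkdir -p pics; python3 - <<'E'
from workcell import *
import cv2,numpy as np
print(get_state())
try: print(grip_point_offset)
except Exception as e: print(e)
ims=[]
for c in ["scene","side","wrist"]:
    i=camera_info(c);print(c,np.array(i["K"]).round(1).tolist(),i["xyz"],i["attitude"])
    im=read_camera(c);cv2.imwrite(f"pics/{c}0.png",im)
E
```

```text
pics
{'clock': 0.0, 'joint_pos': array([-1.39569284e-01,  3.13997832e-01,  4.49247034e-02,  1.30362001e+00,
        2.11871849e-05,  1.43119619e+00]), 'qvel': array([-0.00160156, -0.00042436,  0.0014255 , -0.00031169, -0.00156937,
        0.00040467]), 'tau': array([-2.90074182e-03, -4.80629075e+01,  2.98531097e+01,  1.95313990e-02,
       -3.83516899e-04, -4.27451073e-05]), 'tcp_pos': array([5.74454478e-01, 9.10924552e-05, 2.30388167e-01]), 'orientation': array([-7.63782294e-04,  7.07095563e-01,  7.07117363e-01, -5.62336070e-04]), 'wrist_force': array([ 0.51788412,  0.19538886, -0.46493033]), 'ft_torque': array([-0.04622611,  0.03917454,  0.02872269]), 'finger_gap': 0.08533058684579815}
0.0187
scene [[597.8, 0.0, 331.4], [0.0, 597.8, 241.2], [0.0, 0.0, 1.0]] [0.86110533 0.55933168 1.01339697] [-0.07425483  0.29757036  0.91724807 -0.25415366]
side [[616.5, 0.0, 312.9], [0.0, 616.5, 232.5], [0.0, 0.0, 1.0]] [0.46026097 1.10279018 0.81660515] [ 0.02681755 -0.0296881   0.88914785 -0.45586789]
wrist [[333.7, 0.0, 316.1], [0.0, 333.7, 246.6], [0.0, 0.0, 1.0]] [0.57446358 0.08004828 0.37293519] [ 1.54904068e-01  9.87928936e-01 -3.23793320e-04 -1.02088605e-03]
```

View pics/scene0.png

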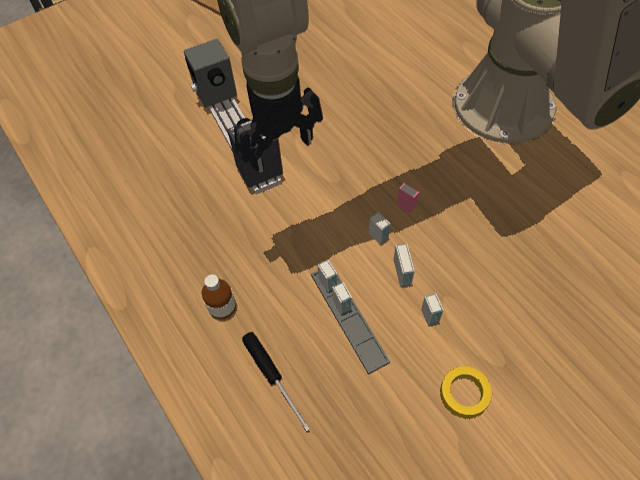

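View pics/wrist0.png

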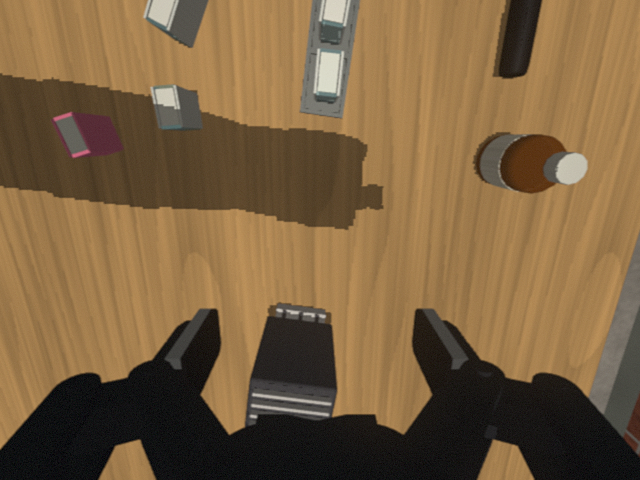

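```bash
cat > h.py <<'E'
from workcell import *
import cv2,numpy as np
from scipy.spatial.transform import Rotation as R
from scipy.optimize import least_squares
def Rq(q): return R.from_quat([q[1],q[2],q[3],q[0]]).as_matrix()
def back(info,uv,z):
    K=np.array(info["K"]);M=Rq(info["attitude"]);o=np.array(info["xyz"])
    uv=np.atleast_2d(uv);d=(np.linalg.inv(K)@np.c_[uv,np.ones(len(uv))].T).T@M.T
    return o+d*((z-o[2])/d[:,2])[:,None]
def proj(info,P):
    K=np.array(info["K"]);M=Rq(info["attitude"]);p=(np.atleast_2d(P)-info["xyz"])@M@K.T
    return p[:,:2]/p[:,2:]
E
python3 - <<'E'
from h import *
for c in ["scene","side","wrist"]:
    im=read_camera(c);i=camera_info(c)
    for l in ["long","short_a","done_a","tray","bench","bottle","tape","driver"]:
        for d in silhouettes(c,l):
            x,y,w,h=d["box"];ys,xs=np.nonzero(d["pixels"])
            print(c,l,round(d["p"],2),d["box"],back(i,[[xs.mean(),ys.mean()]],0.0275)[0,:2].round(3), im[d["pixels"]].mean(0).round())
E
```

```text
scene long 0.98 [394.8, 243.7, 22.8, 43.4] [0.453 0.197] [128. 141. 145.]
scene long 0.67 [185.8, 39.3, 98.1, 151.4] [ 0.517 -0.334] [65. 69. 72.]
scene long 0.46 [309.0, 270.3, 79.0, 106.5] [0.604 0.252] [ 96. 104. 107.]
scene short_a 0.81 [370.9, 212.4, 18.2, 32.9] [0.44  0.107] [ 96. 105. 108.]
scene short_a 0.73 [421.1, 293.2, 19.7, 32.7] [0.469 0.297] [121. 132. 134.]
scene short_a 0.57 [399.2, 184.2, 17.7, 28.4] [0.35  0.082] [ 71.  66. 107.]
scene short_a 0.4 [315.2, 270.6, 74.9, 104.1] [0.605 0.253] [ 95. 104. 108.]
scene short_a 0.3 [187.0, 39.6, 95.9, 153.9] [ 0.517 -0.331] [65. 69. 73.]
scene done_a 0.93 [331.9, 282.9, 17.6, 33.3] [0.587 0.184] [121. 132. 134.]
scene done_a 0.93 [315.2, 260.1, 21.6, 29.5] [0.581 0.13 ] [122. 133. 135.]
scene tray 0.83 [311.9, 269.2, 80.1, 105.8] [0.605 0.252] [ 94. 104. 109.]
scene bench 0.77 [186.7, 37.7, 92.7, 155.1] [ 0.517 -0.332] [65. 69. 73.]
scene bench 0.23 [370.3, 210.8, 21.0, 35.0] [0.44  0.107] [ 96. 105. 108.]
scene bottle 0.65 [333.1, 283.0, 18.3, 32.4] [0.586 0.186] [121. 132. 134.]
scene bottle 0.64 [199.4, 270.1, 35.9, 50.8
[... 1305 characters left out ...]
6, 73.0] [0.764 0.222] [28. 32. 34.]
wrist long 0.6 [139.6, 1.2, 68.6, 44.2] [0.45  0.183] [109. 119. 122.]
wrist short_a 0.69 [149.5, 83.4, 54.4, 49.0] [0.44  0.109] [104. 113. 115.]
wrist short_a 0.61 [52.4, 111.9, 68.8, 48.0] [0.349 0.085] [68. 63. 97.]
wrist done_a 0.8 [314.1, 48.3, 26.4, 53.9] [0.585 0.138] [171. 184. 182.]
wrist done_a 0.74 [318.9, 0.0, 31.4, 43.2] [0.589 0.181] [138. 148. 146.]
wrist tray 0.68 [299.6, 0.0, 60.1, 118.3] [0.584 0.148] [108. 117. 118.]
wrist bench 0.81 [243.5, 301.7, 95.8, 125.0] [ 0.546 -0.186] [56. 60. 64.]
wrist bottle 0.58 [479.6, 133.0, 108.1, 60.4] [0.788 0.058] [ 62.  84. 105.]
wrist driver 0.73 [497.2, 0.0, 41.9, 77.3] [0.758 0.168] [28. 36. 44.]
```

Scene view: the tray runs from (325,275) to (378,360) with done cells at its upper end. The loose short cells are at (380,228) and (432,309), the long cell at (404,265) and the pink look-alike at (408,197). The bench is at (230,120), partly hidden by the gripper. The wrist view agrees. Next I fit box models to the silhouettes.

```bash
cat >> h.py <<'E'
TH=np.linspace(0,2*np.pi,48,endpoint=False);D=np.c_[np.cos(TH),np.sin(TH)]
def box(dims,x,y,yaw,z0=0.):
    l,w,h=dims;c=np.array([[sx*l/2,sy*w/2,z0+sz*h] for sx in(-1,1) for sy in(-1,1) for sz in(0,1)])
    c[:,:2]=c[:,:2]@np.array([[np.cos(yaw),np.sin(yaw)],[-np.sin(yaw),np.cos(yaw)]])+[x,y];return c
def hull(m):
    c,_=cv2.findContours(m.astype(np.uint8),cv2.RETR_EXTERNAL,cv2.CHAIN_APPROX_NONE)
    return max(c,key=cv2.contourArea)[:,0,:].astype(float)
def fit(obs,dims,x,y,yaws=(-1.2,-.6,0,.6,1.2,1.57),z0=0.):
    """obs: list of (caminfo, contour)"""
    S=[(i,(h@D.T).max(0)) for i,h in obs]
    def f(p): return np.concatenate([(proj(i,box(dims,p[0],p[1],p[2],z0))@D.T).max(0)-s for i,s in S])
    r=min((least_squares(f,[x,y,a],x_scale=[.01,.01,.2],loss="soft_l1") for a in yaws),key=lambda r:r.cost)
    return r.x,np.sqrt(np.mean(f(r.x)**2))
def nearest(cam,lab,P,i):
    """detection whose centroid is nearest to the projection of P"""
    u=proj(i,P)[0];L=[]
    for d in silhouettes(cam,lab):
        ys,xs=np.nonzero(d["pixels"])
        if len(xs): L.append((np.hypot(*(np.array([xs.mean(),ys.mean()])-u)),d))
    L=[l for l in L if l[0]<25*(2 if cam=="wrist" else 1)]
    return hull(min(L,key=lambda l:l[0])[1]["pixels"]) if L else None
SH=(.038,.022,.055);LO=(.064,.022,.055)
E
python3 - <<'E'
from h import *
obs={}
for c in ["scene","side","wrist"]:
    im=read_camera(c);i=camera_info(c);L={}
    for n,l,P in [("long","long",(.455,.195,.0275)),("s1","short_a",(.44,.107,.0275)),("s2","short_a",(.469,.297,.0275)),("done_a","done_a",(.588,.182,.03)),("done_b","done_a",(.583,.13,.03))]:
        if c=="wrist" and n in("long","s2","done_a"): continue
        if n not in ("x",):
            h=nearest(c,l,P,i)
            if h is not None: obs.setdefault(n,[]).append((i,h,c))
    if c!="wrist":
        h=nearest(c,"tray",(.6,.24,0),i)
        if h is not None: obs.setdefault("tray",[]).append((i,h,c))
for n,o in obs.items():
    dims={"long":LO,"tray":(.044,.22,.008)}.get(n,SH);z0=.004 if "done" in n else 0.
    ys=(-.3,0,.3) if n=="tray" else (-1.2,-.6,0,.6,1.2,1.57)
    for sub in [o]+[[q] for q in o]:
        p,e=fit([q[:2] for q in sub],dims,*box(dims,*o[0][0]["xyz"][:2],0)[0,:2]*0+np.array({"long":(.455,.195),"s1":(.44,.107),"s2":(.469,.297),"done_a":(.588,.182),"done_b":(.583,.13),"tray":(.6,.24)}[n]),ys,z0)
        print(n,[q[2] for q in sub],p[:2].round(4),np.degrees(p[2]).round(1),"rms",e.round(2))
E
```

```text
long ['scene', 'side'] [0.4557 0.1962] 63.1 rms 1.7
long ['scene'] [0.4521 0.1962] 62.7 rms 1.3
long ['side'] [0.4585 0.1951] 65.8 rms 1.08
s1 ['scene', 'side', 'wrist'] [0.4424 0.1067] 93.3 rms 3.11
s1 ['scene'] [0.4397 0.1067] 88.8 rms 0.85
s1 ['side'] [0.4455 0.0881] 93.0 rms 4.12
s1 ['wrist'] [0.4428 0.1068] 92.4 rms 2.29
s2 ['scene', 'side'] [0.473  0.2967] 73.1 rms 1.73
s2 ['scene'] [0.4695 0.297 ] 70.1 rms 1.46
s2 ['side'] [0.475  0.2949] 73.4 rms 1.17
done_a ['scene', 'side'] [0.5902 0.1861] 80.1 rms 1.61
done_a ['scene'] [0.5877 0.1859] 79.8 rms 1.31
done_a ['side'] [0.5928 0.1843] 81.8 rms 1.3
done_b ['scene', 'side', 'wrist'] [0.5844 0.1326] 84.7 rms 2.66
done_b ['scene'] [0.5832 0.1331] -96.4 rms 1.38
done_b ['side'] [0.5874 0.1254] -73.8 rms 3.22
done_b ['wrist'] [0.5844 0.1326] 84.3 rms 2.51
tray ['side'] [0.5968 0.2117] -8.0 rms 3.28
tray ['side'] [0.5968 0.2117] -8.0 rms 3.28
```

>>> send_rows:
  series: [4,-0.75,0,0,0,0,1,8,-1.5,0,0,0,0,1,12,-2.25,0,0,0,0,0.8,16,-3,0,0,0,0,0.7,20,-3.75,0,0,0,0,0.6,24,-4.5,0,0,0,0,0.6,24,-4.5,0,0,0,0,0.6,24,-4.5,0,0,0,0,0.6]

```text
clock: 3.02
tcp_pos: [0.5292, 0.2423, 0.2312]
orientation: [0.0, 0.705, 0.709, -0.0]
wrist_force: [0.8, -1.7, 0.5]
finger_gap: 0.0508
```

```bash
cat > look.py <<'E'
from h import *
def look(cams,items,tag):
    obs={}
    for c in cams:
        im=read_camera(c);i=camera_info(c);cv2.imwrite(f"pics/{tag}_{c}.png",im)
        for n,(l,x,y,dims,z0,ys) in items.items():
            h=nearest(c,l,(x,y,z0+dims[2]/2),i)
            if h is not None: obs.setdefault(n,[]).append((i,h,c))
    for n,o in obs.items():
        l,x,y,dims,z0,ys=items[n]
        for sub in ([o] if len(o)>1 else [])+[[q] for q in o]:
            p,e=fit([q[:2] for q in sub],dims,x,y,ys,z0)
            print(n,[q[2] for q in sub],p[:2].round(4),np.degrees(p[2]).round(1),"rms",e.round(2))
Y=(.9,1.2,1.57,1.9)
ITEMS={"long":("long",.4557,.1962,LO,0,Y),"s1":("short_a",.4424,.1067,SH,0,Y),"s2":("short_a",.473,.2967,SH,0,Y),
"done_a":("done_a",.590,.186,SH,.004,Y),"done_b":("done_a",.5845,.1326,SH,.004,Y),"tray":("tray",.6,.213,(.044,.22,.008),0,(-.3,0))}
E
python3 - <<'E'
from look import *
look(["wrist"],ITEMS,"w1")
print(get_state()["tcp_pos"])
look(["scene"],{"bench":("bench",.53,-.33,(.08,.34,.134),0,(-.3,0,.3))},"w1")
E
```

```text
long ['wrist'] [0.456  0.1971] 64.5 rms 1.84
s2 ['wrist'] [0.4727 0.2967] 72.3 rms 2.01
done_a ['wrist'] [0.5899 0.1855] 81.4 rms 1.9
done_b ['wrist'] [0.5824 0.1345] 86.6 rms 3.41
tray ['wrist'] [0.5932 0.2114] -8.0 rms 6.77
[0.53050493 0.23867284 0.23134401]
bench ['scene'] [ 0.5293 -0.2879] -8.6 rms 4.46
```

View pics/w1_wrist.png

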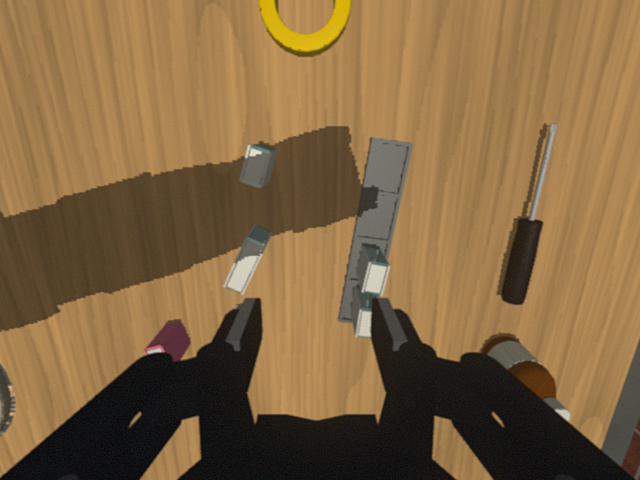

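The wrist view shows the tray with its far end at (371,138)-(412,144) and its left rim down to (339,322), so the two upper pockets are empty. Short cell s2 is at (258,166), the long cell at (246,260) and the pink one at (165,345).

```bash
python3 - <<'E'
from h import *
i=camera_info("wrist")
pts=np.array([[371,138],[412,143],[339,322],[404,195],[362,187],[394,240],[355,236]],float)
P=back(i,pts,.008);print(P[:,:2].round(4))
# refine rim lines with colour mask of the tray (grey, low saturation) in the free half
im=cv2.imread("pics/w1_wrist.png");
hsv=cv2.cvtColor(im,cv2.COLOR_BGR2HSV)
m=(hsv[...,1]<60);L=[];Rr=[]
for v in range(150,232,3):
    xs=np.nonzero(m[v,340:425])[0]+340
    if len(xs)>20: L.append((xs.min()-.5,v)); Rr.append((xs.max()+.5,v))
for S in(L,Rr):
    Q=back(i,np.array(S,float),.008)[:,:2]
    vx,vy,x0,y0=cv2.fitLine(Q.astype(np.float32),cv2.DIST_HUBER,0,.01,.01).ravel()
    a=np.degrees(np.arctan2(vy,vx));print("edge yaw",a%180-90,[ (x0+(yy-y0)*vx/vy).round(4) for yy in(.24,.293)])
T=back(i,[[c,np.nonzero(m[100:200,c])[0].min()+99.5] for c in range(376,408,3)],.008)
print("top end y",T[[0,5,-1],:2].round(4))
E
```

```text
[[0.5874 0.3201]
 [0.6306 0.315 ]
 [0.5581 0.1029]
 [0.6265 0.2605]
 [0.5801 0.2694]
 [0.619  0.209 ]
 [0.5743 0.2139]]
edge yaw -7.8462906 [np.float32(0.5761), np.float32(0.5834)]
edge yaw -8.199951 [np.float32(0.6201), np.float32(0.6277)]
top end y [[0.5926 0.3206]
 [0.6084 0.3185]
 [0.6243 0.3155]]
```

Tray centre is about (0.594, 0.211) with yaw -8°. That puts pocket0 at about (0.6055, 0.291) and pocket1 at about (0.598, 0.2375). Now I go over s2, descend and grip.

>>> send_rows:
  series: [1.9,-1.9,3,0,0,6,0.6,3.8,-3.8,6.5,0,0,12,0.6,5.67,-5.7,10,0,0,17.5,0.6,5.67,-5.7,13.5,0,0,17.5,0.6,5.67,-5.7,16.5,0,0,17.5,0.6,5.67,-5.7,19,0,0,17.5,0.6,5.67,-5.7,20.5,0,0,17.5,0.6,5.67,-5.7,21.3,0,0,17.5,0.6,5.67,-5.7,21.3,0,0,17.5,0.6,5.67,-5.7,21.3,0,0,17.5,0.6]

```text
clock: 4.3
tcp_pos: [0.4735, 0.2965, 0.0187]
orientation: [0.0, 0.807, 0.591, 0.0]
wrist_force: [0.1, 0.5, 0.9]
finger_gap: 0.0516
```

>>> send_rows:
  series: [0,0,0,0,0,0,0,0,0,0,0,0,0,0,0,0,0,0,0,0,0,0,0,0,0,0,0,0,0,0,0,0,0,0,0,0,0,0,0,0,0,0]
  newtons: 30

```text
clock: 4.8
tcp_pos: [0.4743, 0.2972, 0.0199]
orientation: [0.0, 0.806, 0.591, 0.002]
wrist_force: [0.4, -1.5, 6.8]
finger_gap: 0.0216
```

>>> send_rows:
  series: [0,0,-2,0,0,0,0,0,0,-4.5,0,0,0,0,0.6,2.5,-4.5,0,0,-3,0,1.5,5.8,-4.5,0,0,-6,0,2.5,9.3,-4.5,0,0,-9.5,0,3.2,11.8,-4.5,0,0,-9.5,0,3.44,12.81,-4.2,0,0,-9.5,0,3.44,12.81,-3.5,0,0,-9.5,0,3.44,12.81,-3,0,0,-9.5,0,3.44,12.81,-3,0,0,-9.5,0]

```text
clock: 5.63
tcp_pos: [0.6024, 0.2905, 0.0459]
orientation: [-0.001, 0.755, 0.656, -0.002]
wrist_force: [-0.5, -0.5, -1.3]
finger_gap: 0.0218
```

```bash
python3 - <<'E'
from look import *
print(get_state()["tcp_pos"],get_state()["finger_gap"])
im=read_camera("wrist");cv2.imwrite("pics/h1.png",im[100:430,180:480])
E
```

```text
[0.6023963  0.29051031 0.04593443] 0.021827690367560847
```

View pics/h1.png

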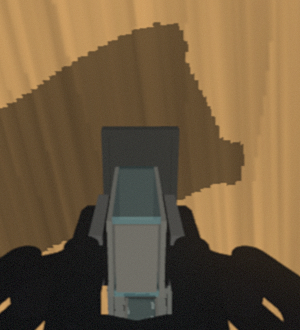

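The held cell sits squarely between the pads and lines up with the tray's end pocket. Descending.

>>> send_rows:
  series: [0,0,0.5,0,0,0,0,0,0,1,0,0,0,0,0,0,1.5,0,0,0,0,0,0,2,0,0,0,0,0,0,2.3,0,0,0,0,0,0,2.5,0,0,0,0,0,0,2.5,0,0,0,0,0,0,2.5,0,0,0,0]

```text
clock: 6.35
tcp_pos: [0.6053, 0.291, 0.0239]
orientation: [-0.0, 0.755, 0.656, -0.0]
wrist_force: [-1.4, -0.2, 5.0]
finger_gap: 0.022
```

>>> send_rows:
  series: [0,0,0,0,0,0,0.6,0,0,0,0,0,0,0.6,0,0,0,0,0,0,0.6,0,0,0,0,0,0,0.6,0,0,-1,0,0,0,0.6,0,0,-4,0,0,0,0.6,0,0,-8,0,0,0,0.6]

```text
clock: 6.93
tcp_pos: [0.6029, 0.29, 0.1008]
orientation: [-0.001, 0.755, 0.656, -0.004]
wrist_force: [-0.0, 0.2, 0.0]
finger_gap: 0.0515
```

>>> send_rows:
  series: [-3.4,-1.9,-1.5,0,0,-2,0.6,-6.9,-3.7,-3,0,0,-4,0.6,-10.3,-5.6,-4,0,0,-6,0.6,-13.8,-7.5,-4.7,0,0,-8,0.6,-17.3,-9.3,-4.7,0,0,-9,0.6,-20.7,-11.2,-4.7,0,0,-9,0.6,-24.16,-13.07,-4.7,0,0,-9,0.6,-24.16,-13.07,-4.7,0,0,-9,0.6,-24.16,-13.07,-4.7,0,0,-9,0.6]

```text
clock: 7.68
tcp_pos: [0.4417, 0.0686, 0.1513]
orientation: [0.0, 0.702, 0.712, 0.0]
wrist_force: [1.2, 0.8, 0.1]
finger_gap: 0.0509
```

```bash
python3 - <<'E'
from look import *
print(get_state()["tcp_pos"],get_state()["orientation"])
I={k:ITEMS[k] for k in("s1","long")}
look(["wrist"],I,"w2")
I={"p0":("done_a",.6054,.291,SH,.004,Y),"s1":ITEMS["s1"],"done_a":ITEMS["done_a"]}
look(["scene","side"],I,"w2")
E
```

```text
[0.4417206  0.06861461 0.15129327] [4.38657676e-04 7.02074743e-01 7.12102962e-01 4.83808321e-04]
long ['wrist'] [0.456  0.1967] 63.7 rms 3.45
s1 ['scene', 'side'] [0.4423 0.1063] 94.6 rms 3.03
s1 ['scene'] [0.4392 0.1066] 87.9 rms 2.16
s1 ['side'] [0.4451 0.0953] 93.0 rms 3.04
done_a ['scene', 'side'] [0.5901 0.1858] 79.2 rms 1.72
done_a ['scene'] [0.5878 0.1856] 78.6 rms 1.08
done_a ['side'] [0.5935 0.1842] 82.4 rms 1.54
```

View pics/w2_scene.png

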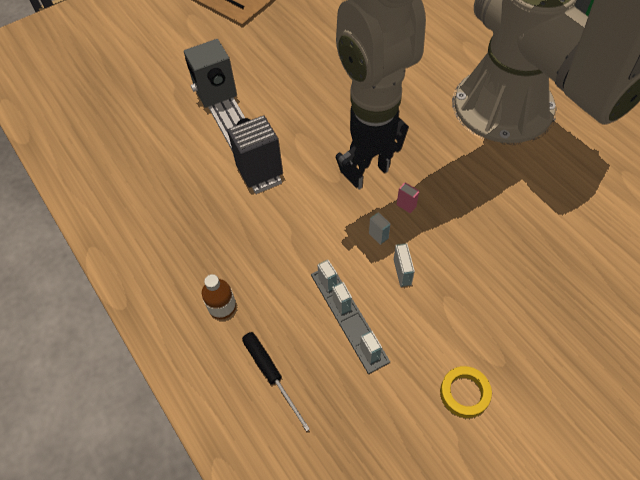

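The scene picture shows s2 standing in the end pocket at (371,348). s1 is at (379,229) in shadow, and the bench is now unobstructed. A close wrist look at s1 comes next.

```bash
python3 - <<'E'
from look import *
im=cv2.imread("pics/w2_wrist.png");i=camera_info("wrist")
print(proj(i,(.4424,.1067,.0275)))
im2=read_camera("wrist")
for l in("short_a","done_a"):
  for d in silhouettes("wrist",l):
    h=hull(d["pixels"]);p,e=fit([(i,h)],SH,.4424,.1067,Y);print(l,round(d["p"],2),d["box"],p.round(4),np.degrees(p[2]),e)
cv2.imwrite("pics/w2b.png",im2)
i=camera_info("scene");read_camera("scene")
for l in("short_a","done_a"):
  for d in silhouettes("scene",l):
    u=proj(i,(.6054,.291,.03))[0]
    ys,xs=np.nonzero(d["pixels"])
    if np.hypot(xs.mean()-u[0],ys.mean()-u[1])<20:
        print(l,fit([(i,hull(d["pixels"]))],SH,.6054,.291,Y,.004))
E
```

```text
[[317.1985013  196.81785047]]
short_a 0.84 [300.5, 171.2, 34.3, 57.6] [0.4421 0.1081 1.6082] 92.14123100883786 2.6805872223340574
short_a 0.77 [172.4, 192.9, 62.3, 64.1] [0.3525 0.0837 1.8402] 105.43397073301196 2.800248742043358
short_a 0.36 [305.8, 171.3, 24.9, 54.5] [0.4395 0.1232 1.3348] 76.4802997076248 19.00590923575263
done_a 0.91 [468.1, 138.8, 79.0, 57.5] [0.5862 0.133  1.4877] 85.23775428099428 2.160926908654712
done_a 0.68 [489.1, 47.3, 91.0, 70.2] [0.5922 0.1861 1.3865] 79.44176118879508 2.283509104757951
short_a (array([0.60340506, 0.29076942, 1.45362019]), np.float64(1.7914550506743865))
```

View pics/w2b.png

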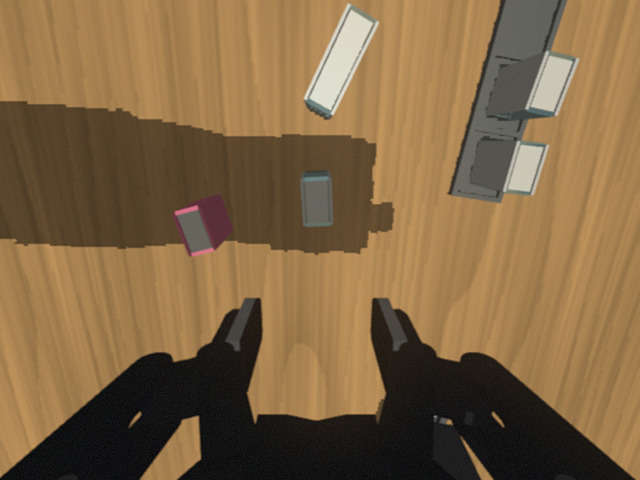

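s1 is at (317,199) and already aligned with the tool. Descend and grip.

>>> send_rows:
  series: [1.9,0,1,0,0,0,0.6,3.75,0,2.5,0,0,0,0.6,3.75,0,5,0,0,0,0.6,3.75,0,8,0,0,0,0.6,3.75,0,10.5,0,0,0,0.6,3.75,0,12.3,0,0,0,0.6,3.75,0,13.2,0,0,0,0.6,3.75,0,13.2,0,0,0,0.6,3.75,0,13.2,0,0,0,0.6]

```text
clock: 9.28
tcp_pos: [0.4419, 0.1074, 0.0185]
orientation: [-0.0, 0.701, 0.713, -0.0]
wrist_force: [0.2, -0.9, 0.9]
finger_gap: 0.0514
```

>>> send_rows:
  series: [0,0,0,0,0,0,0,0,0,0,0,0,0,0,0,0,0,0,0,0,0,0,0,0,0,0,0,0,0,0,0,0,0,0,0,0,0,0,0,0,0,0]
  newtons: 30

```text
clock: 9.78
tcp_pos: [0.4432, 0.1075, 0.0196]
orientation: [0.001, 0.701, 0.713, 0.001]
wrist_force: [-0.7, -0.5, 6.7]
finger_gap: 0.0216
```

>>> send_rows:
  series: [0,0,-2,0,0,0,0,0,0,-5,0,0,0,0,0.5,0.6,-8,0,0,1,0,2.6,3.2,-8.3,0,0,3,0,5.1,6.3,-8.3,0,0,6,0,7.7,9.5,-8.3,0,0,9,0,10.2,12.7,-8.3,0,0,9,0,12,14.9,-8.3,0,0,9,0,12.73,15.78,-8,0,0,9,0,12.73,15.78,-7.5,0,0,9,0]

```text
clock: 10.62
tcp_pos: [0.6001, 0.2395, 0.0935]
orientation: [0.001, 0.754, 0.657, 0.002]
wrist_force: [-0.3, 0.6, 0.3]
finger_gap: 0.0218
```

>>> send_rows:
  series: [0,0,1.5,0,0,0,0,0,0,3.5,0,0,0,0,0,0,5,0,0,0,0,0,0,6,0,0,0,0,0,0,6.6,0,0,0,0,0,0,7,0,0,0,0,0,0,7,0,0,0,0,0,0,7,0,0,0,0]

```text
clock: 11.28
tcp_pos: [0.5978, 0.2373, 0.0242]
orientation: [0.0, 0.755, 0.656, 0.001]
wrist_force: [0.9, -0.4, 0.1]
finger_gap: 0.0219
```

>>> send_rows:
  series: [0,0,0.1,0,0,0,0,0,0,0.1,0,0,0,0.6,0,0,0.1,0,0,0,0.6,0,0,0.1,0,0,0,0.6,0,0,0.1,0,0,0,0.6,0,0,-1,0,0,0,0.6,0,0,-4,0,0,0,0.6,0,0,-8,0,0,0,0.6]

```text
clock: 11.95
tcp_pos: [0.5947, 0.2367, 0.1012]
orientation: [-0.002, 0.755, 0.656, -0.003]
wrist_force: [1.1, 0.5, -0.9]
finger_gap: 0.0511
```

>>> send_rows:
  series: [-1.5,-0.5,-3,0,0,0,0.6,-4,-1.5,-6,0,0,0,0.6,-6,-2.3,-8.7,0,0,0,0.6,-7.21,-2.82,-8.7,0,0,0,0.6,-7.21,-2.82,-8.7,0,0,0,0.6,-7.21,-2.82,-8.7,0,0,0,0.6]

```text
clock: 12.45
tcp_pos: [0.5596, 0.1696, 0.1915]
orientation: [0.0, 0.755, 0.656, 0.001]
wrist_force: [0.4, 0.0, -0.4]
finger_gap: 0.0514
```

```bash
python3 - <<'E'
from look import *
print(get_state()["tcp_pos"],get_state()["orientation"])
I={"p0":("short_a",.6054,.291,SH,.004,Y),"p1":("short_a",.598,.2375,SH,.004,Y),"done_a":("done_a",.59,.186,SH,.004,Y),"long":ITEMS["long"]}
look(["wrist","scene","side"],I,"w3")
i=camera_info("wrist");im=cv2.imread("pics/w3_wrist.png")
cv2.imwrite("pics/w3c.png",im)
E
```

```text
[0.55957425 0.16964579 0.19149817] [3.80599972e-04 7.55060617e-01 6.55654389e-01 8.01308706e-04]
p0 ['wrist', 'side'] [0.6051 0.2897] 84.0 rms 2.17
p0 ['wrist'] [0.6042 0.2896] 82.3 rms 2.75
p0 ['side'] [0.6069 0.29  ] 83.3 rms 1.2
p1 ['wrist', 'scene', 'side'] [0.5974 0.2365] 81.9 rms 2.97
p1 ['wrist'] [0.5966 0.2369] 82.0 rms 3.02
p1 ['scene'] [0.5961 0.236 ] 81.1 rms 1.88
p1 ['side'] [0.6013 0.2295] 87.7 rms 3.24
done_a ['wrist', 'scene', 'side'] [0.5898 0.1865] 81.9 rms 2.59
done_a ['wrist'] [0.5894 0.188 ] 80.8 rms 2.66
done_a ['scene'] [0.5879 0.1853] 79.9 rms 2.12
done_a ['side'] [0.5929 0.1825] 84.1 rms 2.51
long ['wrist', 'scene', 'side'] [0.4554 0.1977] 63.3 rms 2.03
long ['wrist'] [0.4554 0.1979] 63.7 rms 2.39
long ['scene'] [0.4532 0.1968] 62.4 rms 1.22
long ['side'] [0.4582 0.1962] 65.9 rms 1.67
```

View pics/w3c.png

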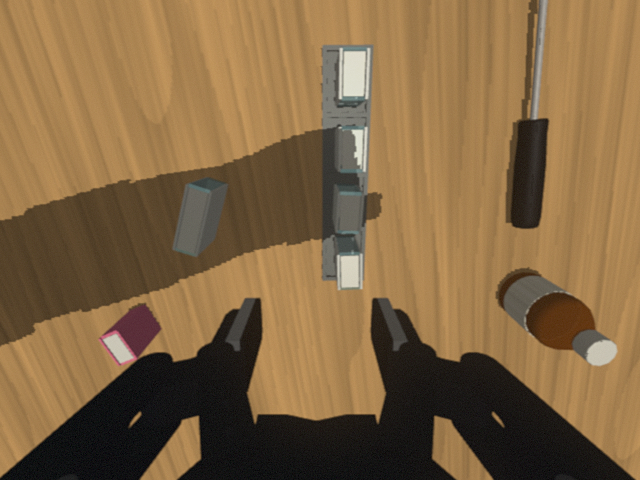

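All four cells stand in line in the tray, at (353,74), (352,147), (349,210) and (349,270). The long cell is at (200,217). Now I re-check the tray corners and fit the bench.

```bash
cat >> h.py <<'E'
def benchpts(x,y,yaw):
    hs=[]
    for sy in(-1,1):
        b=box((.08,.07,.12),0,sy*.125,0,.014);hs.append(b)
    hs.append(box((.06,.34,.014),0,0,0,0))
    P=np.vstack(hs);c,s=np.cos(yaw),np.sin(yaw)
    P[:,:2]=P[:,:2]@np.array([[c,s],[-s,c]])+[x,y];return P
def fitbench(obs,x,y,yaw=0.):
    S=[(i,(h@D.T).max(0)) for i,h in obs]
    def f(p): return np.concatenate([(proj(i,benchpts(*p))@D.T).max(0)-s for i,s in S])
    r=least_squares(f,[x,y,yaw],x_scale=[.01,.01,.2],loss="soft_l1");return r.x,np.sqrt(np.mean(f(r.x)**2))
E
python3 - <<'E'
from look import *
i=camera_info("wrist");P=back(i,[[322.5,45],[373,45],[323,280]],.008);print(P[:,:2].round(4))
ax=P[0]-P[2];print("len",np.linalg.norm(ax),"yaw",np.degrees(np.arctan2(ax[1],ax[0]))-90,"tray centre",((P[1]+P[2])/2)[:2].round(4))
o=[]
for c in("scene","side"):
    i=camera_info(c);read_camera(c)
    for d in silhouettes(c,"bench")[:1]: o.append((i,hull(d["pixels"])));print(c,d["p"],d["box"],fitbench(o[-1:],.53,-.31))
print(fitbench(o,.53,-.31))
E
```

```text
[[0.5862 0.3245]
 [0.629  0.3184]
 [0.5574 0.1081]]
len 0.21834294967656487 yaw -7.575989469332086 tray centre [0.5932 0.2133]
scene 0.79 [187.1, 38.6, 97.2, 153.6] (array([ 0.52916438, -0.28699085, -0.14279795]), np.float64(2.8510580294942724))
(array([ 0.52916438, -0.28699085, -0.14279795]), np.float64(2.8510580294942724))
```

Long cell at (0.4555, 0.1972), yaw 63.7°; bench at about (0.529, -0.287), yaw -8.2°. Grip the long cell.

>>> send_rows:
  series: [0.4,-3.5,2,0,0,6,0.6,0.8,-7,4.5,0,0,12,0.6,1.24,-10.73,7,0,0,18.3,0.6,1.24,-10.73,9,0,0,18.3,0.6,1.24,-10.73,12,0,0,18.3,0.6,1.24,-10.73,14.5,0,0,18.3,0.6,1.24,-10.73,16.3,0,0,18.3,0.6,1.24,-10.73,17.2,0,0,18.3,0.6,1.24,-10.73,17.2,0,0,18.3,0.6,1.24,-10.73,17.2,0,0,18.3,0.6]

```text
clock: 14.23
tcp_pos: [0.4551, 0.1972, 0.0186]
orientation: [-0.0, 0.849, 0.528, -0.0]
wrist_force: [-0.6, 0.5, 0.9]
finger_gap: 0.0512
```

>>> send_rows:
  series: [0,0,0,0,0,0,0,0,0,0,0,0,0,0,0,0,0,0,0,0,0,0,0,0,0,0,0,0,0,0,0,0,0,0,0,0,0,0,0,0,0,0]
  newtons: 40

```text
clock: 14.73
tcp_pos: [0.4563, 0.1975, 0.0197]
orientation: [0.0, 0.849, 0.528, 0.001]
wrist_force: [0.1, 0.0, 7.1]
finger_gap: 0.0214
```

>>> send_rows:
  series: [0,0,-2,0,0,0,0,0,0,-5.5,0,0,0,0,0,0,-9.5,0,0,0,0,-3.09,1.4,-12,0,0,6,0,-6.18,2.8,-14,0,0,12,0,-9.27,4.2,-16,0,0,18,0,-12.36,5.6,-18,0,0,24,0,-15.45,7,-20,0,0,30,0,-18.54,8.4,-22,0,0,36,0,-21.6,9.8,-23.2,0,0,42,0]

```text
clock: 15.57
tcp_pos: [0.4472, -0.0415, 0.2528]
orientation: [0.001, 0.983, 0.186, 0.001]
wrist_force: [0.8, -0.1, -1.0]
finger_gap: 0.0215
```

>>> send_rows:
  series: [-1.6,3.6,0,0,0,5,0,-3.2,7.3,0,0,0,10,0,-4.8,11,0,0,0,16,0,-6.4,14.7,0,0,0,21.7,0,-8,18.4,0,0,0,21.7,0,-9.3,21.4,0,0,0,21.7,0,-9.85,22.68,0,0,0,21.7,0,-9.85,22.68,0,0,0,21.7,0,-9.85,22.68,0,0,0,21.7,0]

```text
clock: 16.32
tcp_pos: [0.439, -0.2871, 0.25]
orientation: [-0.001, 1.0, -0.001, -0.0]
wrist_force: [0.1, 0.4, -1.3]
finger_gap: 0.0216
```

```bash
python3 - <<'E'
from look import *
print(get_state()["tcp_pos"],get_state()["orientation"],get_state()["joint_pos"].round(2))
im=read_camera("wrist");i=camera_info("wrist");cv2.imwrite("pics/b1.png",im)
for d in silhouettes("wrist","bench"): print(d["p"],d["box"],fitbench([(i,hull(d["pixels"]))],.53,-.287,-.14))
for d in silhouettes("wrist","long"): print("long",d["p"],d["box"])
o=[]
for c in("side","scene"):
    i=camera_info(c);read_camera(c)
    for d in silhouettes(c,"bench")[:1]: print(c,d["p"],d["box"],fitbench([(i,hull(d["pixels"]))],.53,-.287,-.14))
E
```

```text
[ 0.43895619 -0.28708253  0.24995878] [-6.22383495e-04  9.99999453e-01 -7.87092388e-04 -2.96415240e-04] [-0.73  0.21 -0.04  1.32  0.    2.41]
0.64 [93.2, 26.2, 447.3, 177.7] (array([ 0.52612636, -0.28902807, -0.15360153]), np.float64(8.350803269549758))
long 0.62 [283.0, 242.1, 62.0, 178.1]
side 0.9 [301.4, 104.6, 57.7, 110.7] (array([ 0.53516454, -0.28684452, -0.13785306]), np.float64(2.185237689967988))
scene 0.59 [183.9, 38.9, 97.3, 155.9] (array([ 0.52998324, -0.28549436, -0.14717971]), np.float64(2.2613373182379415))
```

View pics/b1.png

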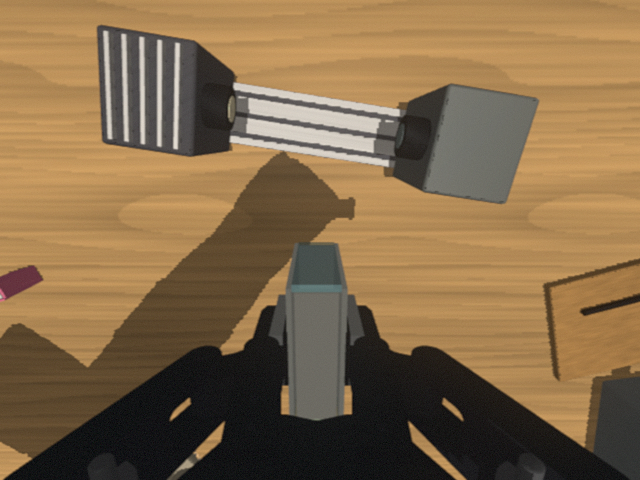

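Wrist view from beside the bench: lamp top corners at (98,26), (196,41), (191,156), (103,142). Detector top corners are (452,84), (538,98), (507,203), (424,192), and the tube mouths are near (232,107) and (400,138). The long cell is held straight at (315,330). The bench direction comes from these corners.

```bash
python3 - <<'E'
from look import *
i=camera_info("wrist")
L=back(i,[[98,26],[196,41],[191,156],[103,142]],.134)[:,:2];Dt=back(i,[[452,84],[538,98],[507,203],[424,192]],.134)[:,:2]
print(L.round(4).tolist(),Dt.round(4).tolist())
for Q in(L,Dt): print("sides",[np.linalg.norm(Q[k]-Q[k-1]).round(4) for k in range(4)])
a,b=L.mean(0),Dt.mean(0);v=a-b
print("lamp",a,"det",b,"dist",np.linalg.norm(v),"yaw",np.degrees(np.arctan2(v[1],v[0]))-90,"mid",(a+b)/2)
R_=back(i,[[235,82],[400,107],[230,137],[390,163]],.014)[:,:2];print("rail",R_.round(4).tolist(),"mid",R_.mean(0),[np.degrees(np.arctan2(*(R_[k]-R_[k+1])[::-1]))-90 for k in(0,2)])
T=back(i,[[232,107],[400,138]],.1)[:,:2];print("tube mouths",T,T.mean(0),np.linalg.norm(T[0]-T[1]))
E
```

```text
[[0.5902, -0.1375], [0.5814, -0.2025], [0.5057, -0.1904], [0.5157, -0.1263]] [[0.5549, -0.3801], [0.5459, -0.4425], [0.4704, -0.4337], [0.4789, -0.3679]]
sides [np.float64(0.0753), np.float64(0.0656), np.float64(0.0766), np.float64(0.0649)]
sides [np.float64(0.0769), np.float64(0.0631), np.float64(0.076), np.float64(0.0663)]
lamp [ 0.54826248 -0.16420737] det [ 0.51254321 -0.40604517] dist 0.24446142657802103 yaw -8.40180102043287 mid [ 0.53040285 -0.28512627]
rail [[0.5737, -0.2006], [0.55, -0.3724], [0.5199, -0.1913], [0.4928, -0.3658]] mid [ 0.53410581 -0.28254168] [np.float64(-7.862685451455491), np.float64(-8.838677403024064)]
tube mouths [[ 0.54266626 -0.21586447]
 [ 0.51879618 -0.35433848]] [ 0.53073122 -0.28510147] 0.14051630850144825
```

>>> send_rows:
  series: [1,0,0,0,0,-6.8,0,2,0,0,0,0,-13.6,0,3.5,0,0,0,0,-20.4,0,5,0,0,0,0,-27.2,0,6.5,-0.1,0,0,0,-34,0,8,-0.1,0,0,0,-40.8,0,9.15,-0.1,0,0,0,-47.6,0,9.15,-0.1,0,0,0,-54.4,0,9.15,-0.1,0,0,0,-61.2,0,9.15,-0.1,0,0,0,-68,0]

```text
clock: 17.5
tcp_pos: [0.5313, -0.2852, 0.2502]
orientation: [-0.0, 0.827, 0.562, 0.0]
wrist_force: [0.7, -0.8, -0.6]
finger_gap: 0.0216
```

>>> send_rows:
  series: [0,0,0,0,0,-6.8,0,0,0,0,0,0,-13.7,0,0,0,2,0,0,-13.7,0,0,0,4,0,0,-13.7,0,0,0,4,0,0,-13.7,0,0,0,4,0,0,-13.7,0]

```text
clock: 18.0
tcp_pos: [0.5302, -0.2849, 0.2095]
orientation: [-0.001, 0.756, 0.654, -0.0]
wrist_force: [-0.0, -0.6, 1.1]
finger_gap: 0.0213
```

```bash
python3 - <<'E'
from look import *
s=get_state();print(s["tcp_pos"],s["orientation"],s["joint_pos"].round(2))
q=s["orientation"];x=Rq(q)[:,0];print("tool x yaw",np.degrees(np.arctan2(x[1],x[0])))
im=read_camera("wrist");cv2.imwrite("pics/b2.png",im)
sc=read_camera("scene")[20:220,130:330];sd=read_camera("side")[60:260,240:440]
cv2.imwrite("pics/b2ss.png",np.hstack([cv2.resize(a,(400,400),interpolation=cv2.INTER_CUBIC) for a in(sc,sd)]))
E
```

```text
[ 0.5302423  -0.28493377  0.20954484] [-1.34759063e-03  7.56187672e-01  6.54353347e-01 -2.95218656e-04] [-0.63  0.37  0.08  1.28  0.    1.09]
tool x yaw 81.741273760773
```

View pics/b2ss.png

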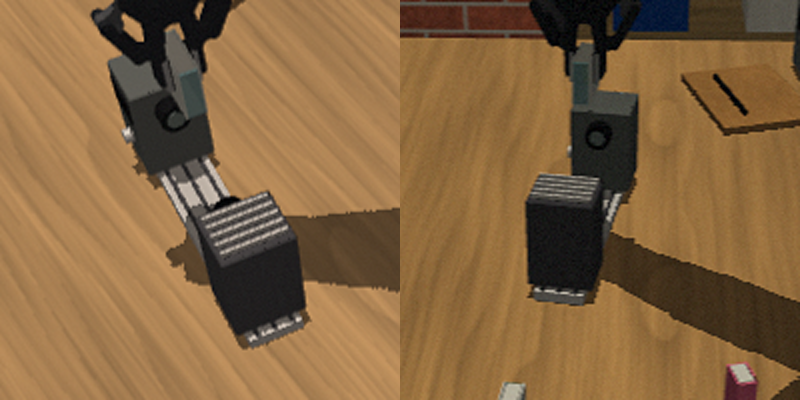

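The long cell hangs upright and in line with the bench, above the gap, in both views. Descending to beam height.

>>> send_rows:
  series: [0,0,1.5,0,0,0,0,0,0,3.5,0,0,0,0,0,0,5.5,0,0,0,0,0,0,7.5,0,0,0,0,0,0,9.3,0,0,0,0,0,0,10.7,0,0,0,0,0,0,11.5,0,0,0,0,0,0,11.75,0,0,0,0,0,0,11.75,0,0,0,0,0,0,11.75,0,0,0,0]

```text
clock: 18.98
tcp_pos: [0.5317, -0.2865, 0.094]
orientation: [0.001, 0.756, 0.654, 0.0]
wrist_force: [0.7, -1.0, -0.9]
finger_gap: 0.0217
```

```bash
python3 - <<'E'
from look import *
s=get_state();print(s["tcp_pos"],s["orientation"],s["wrist_force"],s["finger_gap"])
x=Rq(s["orientation"])[:,0];print("yaw",np.degrees(np.arctan2(x[1],x[0])))
B=dict(scene=[],side=[]);C=[]
for c in("scene","side"):
    i=camera_info(c);im=read_camera(c)
    for n,l,P,z0 in(("p0","short_a",(.605,.29),.004),("p1","short_a",(.5975,.2365),.004)):
        h=nearest(c,l,(*P,.03),i)
        if h is not None: print(c,n,fit([(i,h)],SH,*P,Y,z0)[0].round(4))
    # predicted cell outline and beam axis drawn over the picture
    P=box(LO,*s["tcp_pos"][:2],np.arctan2(x[1],x[0]),s["tcp_pos"][2]-.0197);u=proj(i,P)
    big=cv2.resize(im,None,fx=4,fy=4,interpolation=cv2.INTER_CUBIC)
    b=np.array([.5315,-.286]);d=np.array([.1443,.9895])
    for t in(-.07,0,.07): cv2.circle(big,tuple(int(4*k) for k in proj(i,[*(b+t*d),.1])[0]),3,(0,0,255),-1)
    for k,j in((0,1),(2,3),(4,5),(6,7),(1,3),(5,7),(1,5),(3,7),(0,4),(2,6),(0,2),(4,6)): cv2.line(big,*[tuple(int(4*e) for e in u[q]) for q in(k,j)],(0,255,0),1)
    m=(4*proj(i,[*b,.1])[0]).astype(int);C.append(big[max(m[1]-250,0):max(m[1]-250,0)+500,m[0]-200:m[0]+200])
cv2.imwrite("pics/b3.png",np.hstack(C))
E
```

```text
[ 0.5316543  -0.28652341  0.09404668] [9.38277607e-04 7.56411134e-01 6.54095755e-01 2.44072288e-04] [ 0.74052922 -0.95634808 -0.94666115] 0.021719910673838664
yaw 81.70224544296356
scene p0 [0.6029 0.2901 1.4507]
scene p1 [0.5954 0.2363 1.4605]
side p0 [0.6085 0.2895 1.4493]
side p1 [0.5997 0.2342 1.4592]
```

View pics/b3.png

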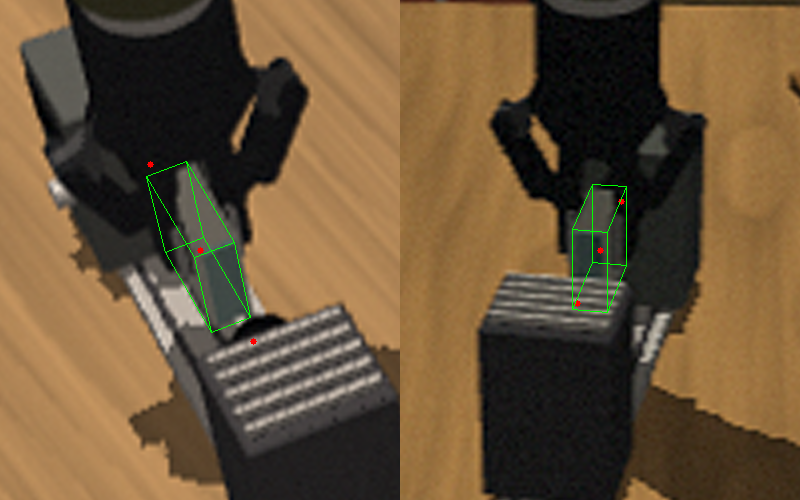

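The predicted outline matches the held cell to within the cameras' known ~3 mm offset, which is opposite in scene and side and shared by the bench. The cell sits between the tubes at beam height. Settle, then hand in.

>>> send_rows:
  series: [0,0,0.15,0,0,0,0,0,0,0.15,0,0,0,0,0,0,0.15,0,0,0,0,0,0,0.15,0,0,0,0,0,0,0.15,0,0,0,0,0,0,0.15,0,0,0,0,0,0,0.15,0,0,0,0,0,0,0.15,0,0,0,0]

```text
clock: 19.95
tcp_pos: [0.5309, -0.286, 0.0913]
orientation: [0.0, 0.756, 0.654, 0.0]
wrist_force: [-0.3, -1.0, -0.2]
finger_gap: 0.0213
```

```bash
python3 - <<'E'
from h import *
s=get_state();print(s["clock"],s["tcp_pos"],s["finger_gap"],s["wrist_force"],abs(s["qvel"]).max())
print(hand_in())
E
```

```text
19.95 [ 0.53090692 -0.28603365  0.0913348 ] 0.021323075680962082 [-0.29761491 -0.9586577  -0.20976915] 0.0021350504014767124
the job is handed in; nothing more can be done
None
```

Both short cells now stand released in the two empty pockets, and the long cell is held in the light path. I handed in at about 20 s of the 64 s allowed; `hand_in()` gave no verdict.

- **Short cells:** measured positions are within about 1–4 mm of the pocket centres and about 1–2° of the row. The tray-centre estimates differ by about 4 mm along the row, so the cells may sit up to 4 mm towards its −y end; I left that as inside the 8 mm limit.
- **Long cell:** it was at rest, upright and gripped at a 21.3 mm gap at (0.531, -0.286). Its centre is about 99 mm above the table and it lies within about 0.5° of the light. My estimate of the light-path midpoint is (0.531–0.532, -0.286).
- **Disagreement:** the scene and side cameras differ by about 5 mm in x, one low and one high. I averaged them and relied mostly on the wrist camera for the bench.
- **Other objects:** I saw no contact with the row cells, bottle, tape, screwdriver or pink look-alike. I did not measure their positions again at the end.

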